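Set up the telescopic camera boom

ROBOT

A 6-joint arm with a two-finger parallel gripper is mounted at the origin on the work surface. World frame = base frame: x ahead of the robot, y to its left, z up, the work surface at z = 0. Lengths are in m, angles in degrees, forces in N, time in s.
With the tool pointing down it reaches from about 0.4 to 0.825 m from the base axis. Payload 7 kg.
Tool frame: the origin (TCP) lies midway between the tips of the shut fingers; the grasp point (between the pads) lies 19 mm behind it; z points along the fingers, y is the line along which they close (so a half turn about z gives the same grasp; the last joint's range is limited). The gripper opens to 88 mm and grips with 3 to 60 N. Pads are 19 mm wide; open, the fingers measure 130 mm over their backs; the gripper's body (78 mm by 193 mm) begins 47 mm behind the grasp point.
Start: joints at [84.517, 20.546, 0.682, 0, -70.136, -16.507], TCP at [0.253, 0.626, 0.227] pointing down, gripper open.
Joint ranges: [-176.03, 176.03], [-82.01, 121.73], [-58.28, 71.71], [-173.87, 95.51], [-174.79, -0.11], [-173.66, 173.66]. Speed limits (degrees/s): [136.94, 136.94, 172.46, 180, 180, 180].

INTERFACE

Orientations are given as [roll, pitch, yaw] about the fixed x, y, z axes, in that order (R = Rz(yaw) Ry(pitch) Rx(roll)).
In Python, from plant import ctrl gives the robot as it stands.
- The arm moves only by the tool arm_command, never from a script. Its argument "steps" is a list of rows, each an object with "translation": the shift along the tool's x, y, z in mm, a list of three; "rotation": the turn, a rotation vector about the tool's x, y, z in units of 5 degrees (1.0 is 5 degrees), a list of three; "claw": the finger opening in mm, from 0 to 87.6. In form: [{"translation": [x, y, z], "rotation": [rx, ry, rz], "claw": claw}, ...]. A call has 1 to 5 rows; each row is the pose to reach, as a shift and turn from the pose commanded when the call began, along the tool's axes at that moment; what a row does not reach only later rows make up. A row lasts 1/10 s, in which the tool goes at most 50 mm and 8.59 degrees, less where a joint would pass 70% of its speed; a pose out of reach is approached as far as the arm can. A call with a gripper value outside its range is refused whole. The fingers move at their own pace and stop on an object; the grip force is fixed at half the most. Time passes only in rows, so rows that repeat a pose let the fingers close. It gives the time, the measured TCP pose, the force, the opening and the grip force at its end, in the units of the state.
- ctrl.get_obs(): the state, without advancing time (a new reading comes with each control period).
- ctrl.snapshot(name): name is "scene" or "side" or "wrist"; returns (picture, depth): 480x640x3 uint8, red, green, blue; 480x640 float32, m along the optical axis (not along the pixel's ray), 0 where there is no reading.
- ctrl.calibration(name): a dict with "vertical_fov" (degrees; the focal length in pixels is half the picture's height over the tangent of half this angle, whatever the lens; pixels are square), "cx", "cy" (the principal point, pixels), "rvec" (rotation vector, rad) and "tvec" (3), from world to camera coordinates, as OpenCV has them; the wrist camera has in their place "hand_eye" (4x4, takes a point from camera to tool coordinates, whose origin is the TCP and whose axes are the flange's). Camera axes: x right, y down, z forward; pixel columns grow to the right and rows downward; lengths in m; the calibration is good to about 2 mm. A picture is of the moment at which its call begins: read the wrist's pose just before it. calibration takes no time and is no camera call.
- ctrl.close_job(): hands the job in; it is judged then, once.
The state is a dict: "clock": time; "joint_pos": joint angles; "qvel": joint speeds; "tau": joint torques, N m; "tool_pos": TCP position; "orientation": TCP orientation; "force": force on the tool from outside, world axes, zero at the start; "moment": the same for the moment, N m; "opening": finger opening in m; "gripper_force": force on a finger pad.
Only numpy, scipy, OpenCV 4.12 (cv2) and the standard library are available. Lean on these libraries where they do the work, as an engineer would, in place of code of your own. Each camera call takes 0.05 s, during which the arm holds its last target. There are 200 camera calls.

TASK

Lay the closed camera boom into the desk rest, button hole upward and end grip over the orange saddle, so that its thick rubber sleeve drops between the two saddles, and let go of it. Then take it by the black end grip and pull it out until the red lock button clicks out, and leave the boom locked at full length, lying fully home in the rest. Leave the sample bottles standing where they are.

Things in the scene. Friction and masses are not known exactly. Their poses are not given: they have to be found in the camera images.
- rest: Desk rest, fixed to the table: aluminium plate 60 x 150 x 8 mm with two upright notched saddles, a grey one centred at y = -44 mm and an orange one at y = +44 mm, each 12 mm thick along y (76 mm clear between them, down to the plate). Origin: centre of the plate's underside, on the table. y: the way the boom lies, from grey to orange saddle; z up.
- rest_seat (a point): Point of the rest where the boom's origin comes when it is fully home: 34 mm straight above the rest's origin, same axes. The saddle notches are 30 mm wide across x, open at the top: floor 40 mm above the table, straight cheeks to 56 mm, then flared to a 53 mm mouth at 70 mm. Overall the saddles are 63 mm wide.
- boom: Loose telescopic boom, 0.25 to 0.4 kg, lying hole side up. Outer part: square aluminium tube 26 x 26 mm, y from -80 to +80 mm, with a square black rubber sleeve 38 x 38 mm round its middle, y from -35 to +35. Origin: centre of the sleeve's underside, 19 mm below the boom's axis. y runs along the boom to the end grip, z up. Balance point about 8 to 20 mm from the origin towards the end grip.
- sleeve (a point): Centre of the boom's rubber sleeve, on the boom's axis, 19 mm above the boom's origin. Fully home, the tube lies on both notch floors (this point 53 mm above the table) and the sleeve hangs between the saddles with play of 3 mm each way along and 2 mm each way across. When the boom is pulled out, the sleeve's end bears on the orange saddle, which holds it back.
- end_grip (a point): Centre of the black end grip, 28 x 28 mm and 32 mm long along the boom, with a blue band and a short brass stud at its outer end, on the inner tube (bright steel, 20 mm square). It lies on the boom's axis, 104 mm from the boom's origin along y when closed, 184 mm when locked.
- boom_slide (a joint): How far the inner tube is pulled out (m): 0 closed, 0.080 where the lock button meets its hole, hard stop at 0.0805. It slides with about 4 N of friction and stays where it is left. Starts 0 to 0.03 out; a boom within that range counts as closed.
- lock_button (a joint): Red spring lock button, 12 mm across, carried by the inner tube: 0 while held down out of sight inside the outer tube, 0.008 m when it has clicked out through the hole in the top of the outer tube (black ring 65 mm from the boom's origin along y), standing about 5 mm proud. Once out, it locks the inner tube at 0.080.
- bottle_green: Bystander: milky square sample bottle 44 x 44 mm, 112 mm tall with its green cap, 0.12 kg, standing loose. Origin: centre of its underside.
- bottle_red: Bystander: milky square sample bottle 44 x 44 mm, 112 mm tall with its red cap, 0.12 kg, standing loose. Origin: centre of its underside.
- bottle_blue: Bystander: milky square sample bottle 44 x 44 mm, 112 mm tall with its blue cap, 0.12 kg, standing loose. Origin: centre of its underside.
Mind the look-alikes: they are no part of the job. Leave any turquoise look-alike of the boom alone.

How it is judged (in metres and radians):
On the way, in this order (a step that is already met when the one before it is completed fails the run):
1. the boom, not yet pulled out (under 50 mm), lies fully home in the rest, end grip over the orange saddle, and is let go (x of boom in the frame of rest between -0.004 and 0.004 m and y of boom in the frame of rest between -0.006 and 0.006 m and z of boom in the frame of rest between 0.03 and 0.038 m and angle between the y axis of boom and the y axis of rest, either way round below 0.08 rad and angle between boom's own z axis and vertical below 0.1 rad and y of end_grip in the frame of rest above 0 m and value of joint boom_slide below 0.05 m and value of joint lock_button below 0.003 m and contact force between the fingers and boom below 0.05 N), for 0.2 s.
2. the boom is pulled out to full length and the lock button has clicked out (value of joint boom_slide above 0.077 m and value of joint lock_button above 0.006 m), for 0.2 s.
At the end, for the whole second after the job is handed in: The boom lies released and at rest in the desk rest, hole up (tilt < 0.1 rad), within 4 mm across, 6 mm along, 4 mm in height and 0.08 rad of fully home, end grip on the orange side; inner tube out at least 77 mm, lock button out at least 6 mm (all of step 2 and x of boom in the frame of rest between -0.004 and 0.004 m and y of boom in the frame of rest between -0.006 and 0.006 m and z of boom in the frame of rest between 0.03 and 0.038 m and angle between the y axis of boom and the y axis of rest, either way round below 0.08 rad and angle between boom's own z axis and vertical below 0.1 rad and y of end_grip in the frame of rest above 0 m and linear speed of boom below 0.02 m/s); the robot touches nothing.
It fails at once if a sample bottle is knocked over or shoved more than 30 mm (angle between any of bottle_green, bottle_red, bottle_blue's own z axis and vertical above 0.5 rad or distance of any of bottle_green, bottle_red, bottle_blue from where it was at the start of the episode above 0.03 m).
It also fails if it takes over 51 s, if anything falls off the work surface, if the arm or the gripper's body presses on something with over 40 N, if the wrist force passes 120 N, or if a joint passes its speed limit or range.

## Working session

There is one attempt and no reset: what is moved stays moved. The work goes in short steps, Python scripts to look and compute and a tool call to move; the robot and the scene stay as the last step left them, time stands still between calls to the robot, and variables do not carry over. Pictures are saved under pics/ and viewed, at most 10 in all, crops included, and the job is handed in when it is done.

Besides the shell and the picture viewer there is one more tool, called as name(argument=value, ...) on one line, values as JSON. arm_command: Moves the arm, as the interface text tells. Its arguments: {"type":"object","properties":{"steps":{"type":"array"}},"required":["steps"]}

```bash
mkdir -p pics; ls
cat > h.py <<'E'
import numpy as np, cv2, pickle
from scipy.spatial.transform import Rotation as R
from plant import ctrl
def grab(n):
    o=ctrl.get_obs(); p,d=ctrl.snapshot(n); return o,p,d
def cam(n,o=None):
    c=ctrl.calibration(n); f=240/np.tan(np.radians(c["vertical_fov"])/2)
    K=np.array([[f,0,c["cx"]],[0,f,c["cy"]],[0,0,1]])
    if n=="wrist":
        T=np.eye(4); T[:3,:3]=R.from_euler('xyz',o["orientation"],degrees=True).as_matrix(); T[:3,3]=o["tool_pos"]
        T=T@np.array(c["hand_eye"])
        return K,T
    M=np.eye(4); M[:3,:3]=cv2.Rodrigues(np.array(c["rvec"],float))[0]; M[:3,3]=np.ravel(c["tvec"])
    return K,np.linalg.inv(M)
def ray_z(K,T,uv,z):
    d=T[:3,:3]@np.linalg.inv(K)@np.array([uv[0],uv[1],1.]); return T[:3,3]+d*(z-T[2,3])/d[2]
def cloud(K,T,d):
    v,u=np.mgrid[0:480,0:640]; P=np.stack([(u-K[0,2])/K[0,0]*d,(v-K[1,2])/K[1,1]*d,d],-1)
    return P@T[:3,:3].T+T[:3,3]
E
python3 - <<'E'
from h import *
for n in("scene","side","wrist"):
    o,p,d=grab(n); cv2.imwrite(f"pics/{n}0.png",p[...,::-1]); K,T=cam(n,o); np.savez(f"{n}0.npz",p=p,d=d,K=K,T=T)
    print(n,ctrl.calibration(n),(d>0).mean())
print(o)
E
```

```text
pics
scene {'vertical_fov': 49.72539478830979, 'cx': 325.02818284185366, 'cy': 241.03720434115314, 'rvec': array([ 1.7862169 ,  1.98957701, -0.60740815]), 'tvec': array([ 0.05868697, -0.4910923 ,  1.52998083])} 0.9959993489583333
side {'vertical_fov': 46.938905251692674, 'cx': 317.65385633868937, 'cy': 237.00915761410397, 'rvec': array([ 2.19703433, -0.27333076,  0.12821272]), 'tvec': array([-0.60951889,  0.11303569,  0.93317661])} 0.9959895833333333
wrist {'vertical_fov': 69.72032342487391, 'cx': 327.13699571125204, 'cy': 241.23411262385258, 'hand_eye': array([[-5.53659649e-04, -9.57699185e-01, -2.87770681e-01,
         7.81324983e-02],
       [ 9.99999839e-01, -4.95363505e-04, -2.75394056e-04,
         1.47674134e-03],
       [ 1.21193569e-04, -2.87770788e-01,  9.57699305e-01,
        -1.57238212e-01],
       [ 0.00000000e+00,  0.00000000e+00,  0.00000000e+00,
         1.00000000e+00]])} 0.9959765625
{'clock': 0.1, 'joint_pos': array([ 8.45174462e+01,  2.05884987e+01,  6.39757045e-01, -1.64835601e-02,
       -7.01354278e+01, -1.65072129e+01]), 'qvel': array([ 0.05236147, -0.17607521,  0.19990405,  0.12495485,  0.073771  ,
       -0.01100765]), 'tau': array([-1.49610947e-03, -5.84163666e+01,  2.93752867e+01,  7.01557696e+00,
        1.02019671e-02, -4.32470904e-05]), 'tool_pos': array([0.25261429, 0.62548986, 0.22571271]), 'orientation': array([ 1.79914896e+02, -9.05988630e-03, -2.19953725e+01]), 'force': array([0.50845647, 0.47531472, 0.0303016 ]), 'moment': array([-0.02013527,  0.01511284, -0.0486108 ]), 'gripper_force': 0.0, 'opening': 0.0873902715121353}
```

View pics/scene0.png

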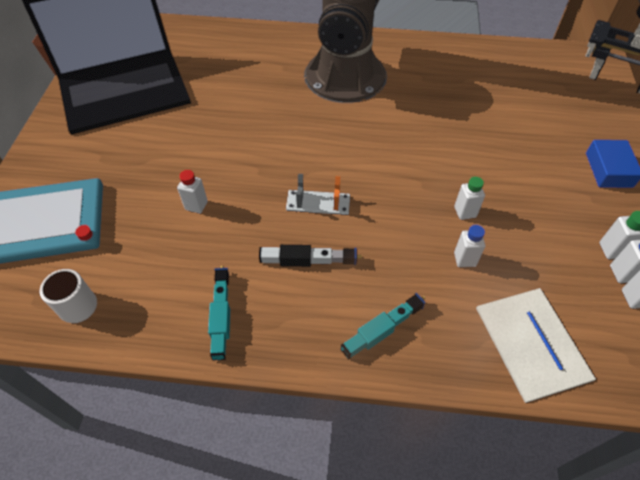

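View pics/side0.png

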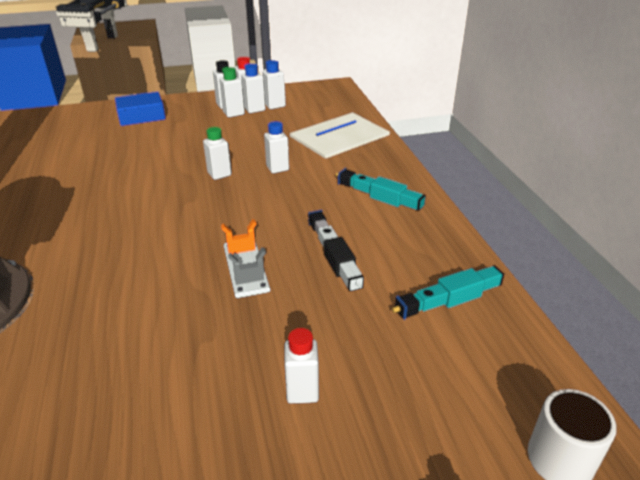

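The scene view shows the following:
- **Boom:** the aluminium and black boom is at (308,255), with its sleeve at (295,255) and end grip at (350,256).
- **Look-alikes:** turquoise ones at (219,312) and (385,324). I reject these by colour.
- **Rest:** at (318,202), with the orange saddle on the right (+y).
- **Bottles:** at (193,192), (470,200) and (470,247).

I choose the aluminium boom. Next I measure it, plus one close crop.

```bash
cat > meas.py <<'E'
from h import *
def run(n,tag):
    z=np.load(f"{n}{tag}.npz"); p,d,K,T=z["p"],z["d"],z["K"],z["T"]; C=cloud(K,T,d)
    hsv=cv2.cvtColor(p,cv2.COLOR_RGB2HSV); H,S,V=hsv[...,0].astype(int),hsv[...,1].astype(int),hsv[...,2].astype(int)
    x,y,zz=C[...,0],C[...,1],C[...,2]
    reg=(d>0)&(x>.3)&(x<.9)&(abs(y)<.45)
    def st(nm,m):
        if m.sum()<5: print(n,nm,"none");return
        q=C[m]; print(n,nm,m.sum(),"med",np.round(np.median(q,0),4),"lo",np.round(np.percentile(q,3,0),4),"hi",np.round(np.percentile(q,97,0),4))
    st("table",reg&(abs(zz)<.006)&(H<20)&(S>100))
    st("orange",reg&(H>5)&(H<16)&(S>200)&(V>150)&(zz>.03))
    hi=reg&(zz>.012)&(zz<.15)&(S<110)
    k,lab=cv2.connectedComponents((reg&(zz>.015)&(zz<.15)).astype(np.uint8))
    for i in range(1,k):
        m=lab==i
        if m.sum()>60:
            st(f"blob{i}",m); q=C[m][:,:2]; v,u=np.nonzero(m)
            (c,s,a)=cv2.minAreaRect((q*1000).astype(np.float32)); print("   px",u.mean().round(),v.mean().round(),"rect",np.round(c,1),np.round(s,1),round(a,2),"S",np.median(S[m]),"H",np.median(H[m]))
if __name__=="__main__":
    run("scene",0); run("side",0)
    p=cv2.imread("pics/scene0.png")[160:290,170:400]; a=cv2.resize(p,None,fx=3,fy=3,interpolation=cv2.INTER_CUBIC); cv2.imwrite("pics/crop0.png",a)
E
python3 meas.py
```

```text
scene table 73687 med [ 6.591e-01 -5.300e-03 -1.000e-04] lo [ 0.3233 -0.4254 -0.0036] hi [0.8889 0.4108 0.0035]
scene orange none
scene blob1 834 med [ 0.5429 -0.307   0.0743] lo [ 0.5169 -0.335   0.0192] hi [ 0.5532 -0.2909  0.113 ]
   px 192.0 191.0 rect [ 529.9 -313.8] [46.1 47.2] 77.38 S 2.0 H 0.0
scene blob2 203 med [ 0.4854 -0.0662  0.0471] lo [ 0.4627 -0.0735  0.0179] hi [ 0.5191 -0.061   0.0708]
   px 300.0 190.0 rect [490.9 -67.2] [60.5 12.5] 1.44 S 9.0 H 90.0
scene blob3 172 med [0.4822 0.021  0.0488] lo [0.4619 0.015  0.02  ] hi [0.5168 0.0267 0.071 ]
   px 337.0 192.0 rect [487.3  20.6] [63.3 11.9] 1.48 S 190.5 H 11.0
scene blob4 840 med [0.4922 0.325  0.0746] lo [0.4669 0.3056 0.0186] hi [0.5032 0.3526 0.1135]
   px 471.0 197.0 rect [478.7 329.4] [47.2 46.5] 15.0 S 2.0 H 12.0
scene blob6 898 med [0.628  0.3179 0.0785] lo [0.6003 0.3003 0.0193] hi [0.6368 0.3439 0.1137]
   px 471.0 246.0 rect [614.1 323.6] [46.3 45.8] 8.14 S 11.0 H 10.0
scene blob7 1508 med [ 0.6583 -0.0353  0.0323] lo [ 0.6377 -0.1275  0.0169] hi [0.6765 0.0768 0.04  ]
   px 307.0 255.0 rect [654.4 -22.7
[... 1230 characters left out ...]
5 S 9.0 H 60.0
side blob8 553 med [0.4848 0.012  0.0374] lo [0.4584 0.0088 0.0163] hi [0.511  0.0225 0.0674]
   px 240.0 238.0 rect [485.   16.5] [62.1 18.9] 1.54 S 221.0 H 14.0
side blob9 619 med [ 0.4874 -0.0758  0.0377] lo [ 0.4604 -0.079   0.0165] hi [ 0.5134 -0.0657  0.0683]
   px 248.0 267.0 rect [487.2 -71.3] [62.1 17.2] 1.03 S 8.0 H 70.0
side blob10 2162 med [ 0.801  -0.2039  0.0302] lo [ 0.7092 -0.2228  0.0167] hi [ 0.8923 -0.1739  0.0374]
   px 447.0 290.0 rect [ 799.7 -196.5] [206.1  40.7] 9.29 S 206.0 H 89.0
side blob11 2060 med [ 0.5231 -0.3357  0.0801] lo [ 0.5029 -0.3428  0.0195] hi [ 0.5429 -0.308   0.1114]
   px 301.0 364.0 rect [ 525.6 -320.4] [44.5 43.6] 77.77 S 4.0 H 30.0
```

View pics/crop0.png

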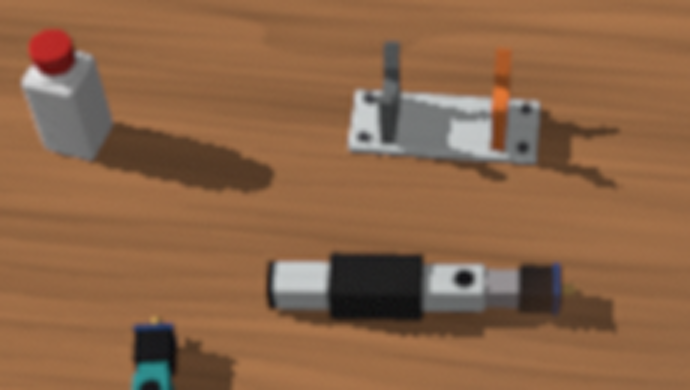

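The crop confirms the boom: the hole ring is up at crop (463,278), and the black grip with the blue band is at (540,285), pointing +y. I'll move to hover above it for a wrist view.

```bash
cat > go.py <<'E'
from h import *
import sys
# usage: go.py x y z yaw -> shift along tool axes (mm) and rotvec (units of 5 deg)
x,y,z,yaw=map(float,sys.argv[1:5]); o=ctrl.get_obs()
A=R.from_euler('xyz',o["orientation"],degrees=True); B=R.from_euler('xyz',[180,0,yaw],degrees=True)
print("t",o["clock"],"at",np.round(o["tool_pos"],4),np.round(o["orientation"],2))
print("shift",np.round(A.inv().apply(np.array([x,y,z])-o["tool_pos"])*1000,1),"rot",np.round(np.degrees((A.inv()*B).as_rotvec())/5,2))
E
python3 go.py .60 -.02 .22 -90
```

```text
t 0.15 at [0.2527 0.6255 0.2258] [ 1.7993e+02 -1.0000e-02 -2.1990e+01]
shift [563.8 468.5   6.5] rot [ 1.00e-02 -1.00e-02  1.36e+01]
```

arm_command(steps=[{"translation":[564,468,6],"rotation":[0,0,13.6],"claw":87},{"translation":[564,468,6],"rotation":[0,0,13.6],"claw":87},{"translation":[564,468,6],"rotation":[0,0,13.6],"claw":87},{"translation":[564,468,6],"rotation":[0,0,13.6],"claw":87},{"translation":[564,468,6],"rotation":[0,0,13.6],"claw":87}])

```text
clock: 0.65
tool_pos: [0.3718, 0.4038, 0.2244]
orientation: [180.0, -0.0, -65.3]
force: [1.6, 1.0, 0.4]
opening: 0.0868
gripper_force: 0.0
```

```bash
python3 go.py .60 -.02 .22 -90
```

```text
t 0.65 at [0.3718 0.4038 0.2244] [179.99  -0.   -65.29]
shift [480.4 -30.2   4.4] rot [ 0.   -0.    4.94]
```

arm_command(steps=[{"translation":[480,-30,4],"rotation":[0,0,4.9],"claw":87},{"translation":[480,-30,4],"rotation":[0,0,4.9],"claw":87},{"translation":[480,-30,4],"rotation":[0,0,4.9],"claw":87},{"translation":[480,-30,4],"rotation":[0,0,4.9],"claw":87},{"translation":[480,-30,4],"rotation":[0,0,4.9],"claw":87}])

```text
clock: 1.15
tool_pos: [0.4916, 0.1844, 0.2226]
orientation: [-180.0, 0.0, -89.5]
force: [1.4, 0.4, 0.8]
opening: 0.0867
gripper_force: 0.0
```

```bash
python3 go.py .60 -.02 .22 -90
```

```text
t 1.15 at [0.4916 0.1844 0.2226] [-1.7998e+02  2.0000e-02 -8.9460e+01]
shift [ 205.4 -106.5    2.6] rot [-0.    0.    0.11]
```

arm_command(steps=[{"translation":[200,-104,2],"rotation":[0,0,0.1],"claw":87},{"translation":[200,-104,2],"rotation":[0,0,0.1],"claw":87},{"translation":[200,-104,2],"rotation":[0,0,0.1],"claw":87},{"translation":[200,-104,2],"rotation":[0,0,0.1],"claw":87},{"translation":[200,-104,2],"rotation":[0,0,0.1],"claw":87}])

```text
clock: 1.65
tool_pos: [0.5979, -0.016, 0.2199]
orientation: [180.0, -0.0, -90.1]
force: [-0.2, -0.3, 0.0]
opening: 0.0869
gripper_force: 0.0
```

arm_command(steps=[{"translation":[0,0,0],"rotation":[0,0,0],"claw":70},{"translation":[0,0,0],"rotation":[0,0,0],"claw":70},{"translation":[0,0,0],"rotation":[0,0,0],"claw":70}])

```text
clock: 1.95
tool_pos: [0.5966, -0.0122, 0.2203]
orientation: [180.0, 0.0, -89.9]
force: [0.8, 0.3, -0.5]
opening: 0.0712
gripper_force: 0.0
```

Run:
```python
from h import *
o,p,d=grab("wrist"); cv2.imwrite("pics/wrist1.png",p[...,::-1]); K,T=cam("wrist",o); np.savez("wrist1.npz",p=p,d=d,K=K,T=T)
print(o["tool_pos"],o["orientation"])
from meas import run
run("wrist",1)
```

```text
[ 0.59659509 -0.01218145  0.22029672] [ 1.79979337e+02  4.02138727e-03 -8.99423696e+01]
wrist table 150781 med [ 0.5897 -0.085  -0.0008] lo [ 0.3166 -0.2082 -0.0023] hi [8.79e-01 1.91e-01 7.00e-04]
wrist orange 921 med [0.4802 0.0143 0.0505] lo [0.4586 0.011  0.0318] hi [0.5149 0.0219 0.0697]
wrist blob1 7904 med [ 0.8132 -0.19    0.0325] lo [ 0.7149 -0.2047  0.0177] hi [ 0.8837 -0.1682  0.0385]
   px 85.0 22.0 rect [ 799.8 -187.8] [201.9  38.2] 2.51 S 195.0 H 89.0
wrist blob2 6735 med [ 0.6513 -0.0508  0.0321] lo [ 0.6335 -0.1327  0.022 ] hi [0.6711 0.0693 0.0382]
   px 271.0 186.0 rect [651.  -25.1] [ 38.4 227.3] 5.5 S 9.0 H 45.0
wrist blob3 1140 med [ 0.4816 -0.0711  0.0516] lo [ 0.4595 -0.0768  0.0216] hi [ 0.5175 -0.0646  0.0698]
   px 447.0 161.0 rect [487.8 -70.4] [62.8 12.1] 1.29 S 13.0 H 75.0
wrist blob4 1305 med [0.4822 0.0142 0.0405] lo [0.4586 0.011  0.0181] hi [0.5147 0.023  0.0695]
   px 438.0 248.0 rect [485.6  17.5] [62.9 13. ] 1.28 S 210.0 H 13.0
wrist blob5 149 med [0.8556 0.0645 0.0229] lo [0.8496 0.0604 0.0153] hi [0.8615 0.0706 0.032 ]
   px 95.0 284.0 rect [854.4  65.4] [ 7.1 17.2] 63.92 S 163.0 H 89.0
```

View pics/wrist1.png

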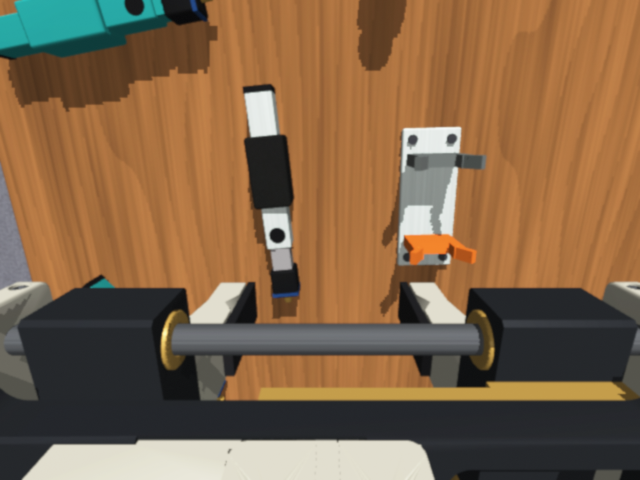

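The wrist view shows the boom with its sleeve at (268,172), hole ring at (277,235) and grip at (285,282). The rest plate corners are about (404,128), (460,127), (452,264) and (400,263), with the orange saddle towards the grip. Next I refine the poses.

```bash
cat > fine.py <<'E'
from h import *
def boom(tag,n="wrist",zt=.038,box=(.58,.72,-.16,.12)):
    z=np.load(f"{n}{tag}.npz"); p,d,K,T=z["p"],z["d"],z["K"],z["T"]; C=cloud(K,T,d); V=p.max(2).astype(int)
    x,y,zz=np.moveaxis(C,-1,0); r=(d>0)&(x>box[0])&(x<box[1])&(y>box[2])&(y<box[3])
    m=r&(zz>zt-.004)&(zz<zt+.004)&(V<70)
    m=cv2.morphologyEx(m.astype(np.uint8),cv2.MORPH_OPEN,np.ones((3,3)))
    k,l,s,c=cv2.connectedComponentsWithStats(m); i=1+np.argmax(s[1:,4]); q=C[l==i]
    P=np.array([ray_z(K,T,uv,zt)[:2]*1000 for uv in np.argwhere(l==i)[:,::-1]],np.float32)
    print("sleeve px",c[i],"depth z",np.median(q[:,2]),"rect ray@top",cv2.minAreaRect(P))
    t=r&(zz>.02)&(zz<zt+.006); Q=C[t][:,:2]; 
    b=np.arange(Q[:,1].min(),Q[:,1].max(),.006); pts=[]
    for lo in b:
        w=Q[(Q[:,1]>=lo)&(Q[:,1]<lo+.006)]
        if len(w)>15: pts.append((lo+.003,(np.percentile(w[:,0],2)+np.percentile(w[:,0],98))/2))
    pts=np.array(pts); f=np.polyfit(pts[:,1-1],pts[:,1],1); print("axis x=",f,"yaw",-np.degrees(np.arctan(f[0])),"y range",Q[:,1].min(),Q[:,1].max())
if __name__=="__main__":
    boom(1)
    z=np.load("wrist1.npz"); p,d,K,T=z["p"],z["d"],z["K"],z["T"]; C=cloud(K,T,d); x,y,zz=np.moveaxis(C,-1,0)
    S=cv2.cvtColor(p,cv2.COLOR_RGB2HSV)[...,1]
    m=(d>0)&(x>.42)&(x<.56)&(y>-.12)&(y<.07)&(zz>.003)&(zz<.013)&(S<60)
    P=np.array([ray_z(K,T,uv,.008)[:2]*1000 for uv in np.argwhere(m)[:,::-1]],np.float32); print("plate",cv2.minAreaRect(P),np.median(zz[m]))
    for lo,hi in((-.09,-.05),(0,.04)):
        m=(d>0)&(x>.42)&(x<.56)&(y>lo)&(y<hi)&(zz>.05)&(zz<.075); q=C[m]
        print("saddle",[(np.percentile(q[:,0],1)+np.percentile(q[:,0],99))/2,np.median(q[q[:,2]>.06][:,1])],cv2.minAreaRect((q[:,:2]*1000).astype(np.float32)))
E
python3 fine.py
```

```text
sleeve px [267.94021537 171.6071296 ] depth z 0.03710971567106125 rect ray@top ((653.6176147460938, -58.7331428527832), (37.60759353637695, 68.20550537109375), 5.193190097808838)
axis x= [-0.09108441  0.64837844] yaw 5.204391474532106 y range -0.1392642091569834 0.08833608766504919
plate ((488.1627502441406, -26.937660217285156), (60.044891357421875, 148.613037109375), 1.3529489040374756) 0.007065986016765502
saddle [np.float64(0.48807666341934575), np.float64(-0.07065006979341348)] ((487.78692626953125, -70.39619445800781), (62.7649040222168, 12.141145706176758), 1.2857402563095093)
saddle [np.float64(0.4859825882349295), np.float64(0.01671125105291999)] ((485.6375732421875, 17.379169464111328), (62.91102600097656, 12.70953369140625), 1.467924952507019)
```

```bash
python3 go.py .6524 -.0467 .06 -84.8
```

```text
t 2.0 at [ 0.5966 -0.0119  0.2205] [-1.800e+02  1.000e-02 -8.991e+01]
shift [ 34.9 -55.7 160.5] rot [-0.    0.   -1.02]
```

arm_command(steps=[{"translation":[35,-56,110],"rotation":[0,0,-1.0],"claw":70},{"translation":[35,-56,110],"rotation":[0,0,-1.0],"claw":70},{"translation":[35,-56,110],"rotation":[0,0,-1.0],"claw":70},{"translation":[35,-56,155],"rotation":[0,0,-1.0],"claw":70},{"translation":[35,-56,160],"rotation":[0,0,-1.0],"claw":70}])

```text
clock: 2.5
tool_pos: [0.6491, -0.047, 0.055]
orientation: [179.5, 0.0, -85.0]
force: [-1.3, -0.5, -0.8]
opening: 0.0701
gripper_force: 0.0
```

arm_command(steps=[{"translation":[0,0,0],"rotation":[0,0,0],"claw":70},{"translation":[0,0,0],"rotation":[0,0,0],"claw":70},{"translation":[0,0,0],"rotation":[0,0,0],"claw":70}])

```text
clock: 2.8
tool_pos: [0.6544, -0.0469, 0.0633]
orientation: [-179.8, 0.0, -84.9]
force: [-0.3, 0.2, -0.5]
opening: 0.0698
gripper_force: 0.0
```

```bash
python3 go.py .6524 -.0467 .007 -84.8
python3 - <<'E'
from h import *
o,p,d=grab("wrist"); K,T=cam("wrist",o); np.savez("wrist2.npz",p=p,d=d,K=K,T=T)
from fine import boom
boom(2)
E
```

```text
t 2.8 at [ 0.6544 -0.0469  0.0633] [-1.7977e+02  1.0000e-02 -8.4900e+01]
shift [-0.4  2.2 56.3] rot [-0.05  0.   -0.02]
sleeve px [327.79445727 256.98288276] depth z 0.03704052903494226 rect ray@top ((654.8033447265625, -59.93669509887695), (36.49668502807617, 68.04862213134766), 5.253098011016846)
axis x= [-0.08886199  0.64927337] yaw 5.0780785763889495 y range -0.13930681589677862 0.03436949654488952
```

arm_command(steps=[{"translation":[0,1,20],"rotation":[0,0,0],"claw":70},{"translation":[0,1,38],"rotation":[0,0,0],"claw":70},{"translation":[0,1,48],"rotation":[0,0,0],"claw":70},{"translation":[0,1,53],"rotation":[0,0,0],"claw":70},{"translation":[0,1,53],"rotation":[0,0,0],"claw":70}])

```text
clock: 3.35
tool_pos: [0.6521, -0.0477, 0.0076]
orientation: [-180.0, -0.0, -85.0]
force: [-0.5, -0.1, -0.2]
opening: 0.07
gripper_force: 0.0
```

arm_command(steps=[{"translation":[0,0,0],"rotation":[0,0,0],"claw":60},{"translation":[0,0,0],"rotation":[0,0,0],"claw":50},{"translation":[0,0,0],"rotation":[0,0,0],"claw":25},{"translation":[0,0,0],"rotation":[0,0,0],"claw":25},{"translation":[0,0,0],"rotation":[0,0,0],"claw":25}])

```text
clock: 3.85
tool_pos: [0.6524, -0.0477, 0.0078]
orientation: [-179.9, -0.0, -85.0]
force: [1.1, 0.1, 1.8]
opening: 0.0375
gripper_force: 30.0
```

arm_command(steps=[{"translation":[0,0,0],"rotation":[0,0,0],"claw":25},{"translation":[0,0,0],"rotation":[0,0,0],"claw":25},{"translation":[0,0,0],"rotation":[0,0,0],"claw":25}])

```text
clock: 4.15
tool_pos: [0.6524, -0.0477, 0.0078]
orientation: [-180.0, -0.0, -84.9]
force: [0.3, 0.1, 2.7]
opening: 0.0376
gripper_force: 30.0
```

arm_command(steps=[{"translation":[0,0,-15],"rotation":[0,0,0],"claw":25},{"translation":[0,0,-40],"rotation":[0,0,0],"claw":25},{"translation":[0,0,-75],"rotation":[0,0,0],"claw":25},{"translation":[0,0,-100],"rotation":[0,0,0],"claw":25},{"translation":[0,0,-110],"rotation":[0,0,0],"claw":25}])

```text
clock: 4.65
tool_pos: [0.6529, -0.0476, 0.1208]
orientation: [-179.8, 0.0, -85.0]
force: [0.9, -0.9, -3.1]
opening: 0.0381
gripper_force: 30.0
```

```bash
python3 go.py .4867 -.0151 .12 -88.6
```

```text
t 4.65 at [ 0.6529 -0.0476  0.1208] [-1.7979e+02  1.0000e-02 -8.4950e+01]
shift [-47.  162.7   0.3] rot [-0.04  0.    0.73]
```

arm_command(steps=[{"translation":[-10,35,0],"rotation":[0,0,0.2],"claw":25},{"translation":[-22,75,0],"rotation":[0,0,0.4],"claw":25},{"translation":[-34,115,0],"rotation":[0,0,0.6],"claw":25},{"translation":[-43,148,0],"rotation":[0,0,0.7],"claw":25},{"translation":[-47,162,0],"rotation":[0,0,0.7],"claw":25}])

```text
clock: 5.15
tool_pos: [0.4823, -0.0154, 0.1167]
orientation: [179.8, 0.0, -88.5]
force: [0.2, -0.3, -1.7]
opening: 0.0377
gripper_force: 30.0
```

arm_command(steps=[{"translation":[0,0,0],"rotation":[0,0,0],"claw":25},{"translation":[0,0,0],"rotation":[0,0,0],"claw":25},{"translation":[0,0,0],"rotation":[0,0,0],"claw":25},{"translation":[0,0,0],"rotation":[0,0,0],"claw":25}])

```text
clock: 5.55
tool_pos: [0.4872, -0.0152, 0.1171]
orientation: [180.0, -0.0, -88.5]
force: [-0.1, -0.8, -2.5]
opening: 0.0376
gripper_force: 30.0
```

```bash
python3 - <<'E'
from h import *
o,p,d=grab("wrist"); K,T=cam("wrist",o); np.savez("wrist3.npz",p=p,d=d,K=K,T=T); cv2.imwrite("pics/wrist3.png",p[...,::-1])
np.set_printoptions(precision=4,suppress=True); print(o["tool_pos"],o["orientation"],o["force"],o["moment"])
E
python3 go.py .4867 -.0151 .12 -88.6
```

```text
[ 0.4872 -0.0152  0.1171] [179.973   -0.0153 -88.4837] [-0.1316 -0.8098 -2.5101] [ 0.0551 -0.0385  0.0174]
t 5.6 at [ 0.4871 -0.0153  0.1171] [ 1.7997e+02 -2.0000e-02 -8.8490e+01]
shift [-0.2  0.4 -2.9] rot [ 0.01 -0.    0.02]
```

View pics/wrist3.png

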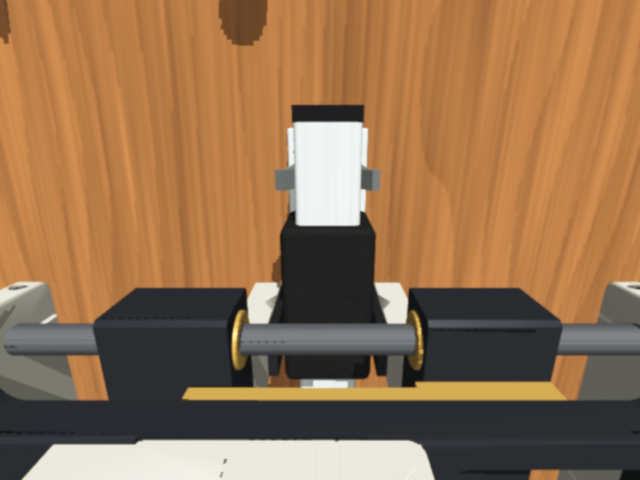

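The boom is held straight over the rest. The grey saddle ears are at (285,180) and (370,180), symmetric about the tube centre at column 328. The sleeve's rear edge is near row 220.

Run:
```python
from h import *
z=np.load("wrist3.npz"); p,d,K,T=z["p"],z["d"],z["K"],z["T"]; C=cloud(K,T,d)
for v in range(205,232,2): print(v,p[v,328],np.round(C[v,328],4),np.round(ray_z(K,T,(328,v),.147),4))
x,y,zz=np.moveaxis(C,-1,0)
for a,b,nm in((.055,.075,"saddle"),(.12,.16,"boom")):
    m=(d>0)&(zz>a)&(zz<b)&(y<-.05)&(abs(x-.487)<.04); m[270:]=0; q=C[m]; print(nm,m.sum(),np.percentile(q,[1,50,99],axis=0).round(4).tolist())
S=p.max(2)
m=(d>0)&(zz>.12)&(zz<.16)&(S>150); m[100:]&=True; m[260:]=0; r=cv2.minAreaRect((C[m][:,:2]*1000).astype(np.float32)); print(r)
t=C[m]; print("tube pitch",np.polyfit(t[:,1],t[:,2],1))
```

```text
205 [239 243 240] [ 0.4878 -0.0694  0.141 ] [ 0.4879 -0.0705  0.147 ]
207 [239 243 241] [ 0.4878 -0.0684  0.1403] [ 0.4879 -0.0698  0.147 ]
209 [239 243 241] [ 0.4878 -0.0676  0.1399] [ 0.4878 -0.069   0.147 ]
211 [239 243 240] [ 0.4878 -0.0668  0.14  ] [ 0.4878 -0.0682  0.147 ]
213 [239 243 241] [ 0.4878 -0.0661  0.1405] [ 0.4878 -0.0675  0.147 ]
215 [239 243 241] [ 0.4877 -0.0654  0.1411] [ 0.4878 -0.0667  0.147 ]
217 [239 243 240] [ 0.4877 -0.0643  0.1399] [ 0.4878 -0.0659  0.147 ]
219 [239 243 240] [ 0.4877 -0.0637  0.1408] [ 0.4877 -0.0651  0.147 ]
221 [239 243 241] [ 0.4877 -0.063   0.1412] [ 0.4877 -0.0644  0.147 ]
223 [238 242 239] [ 0.4877 -0.0621  0.1407] [ 0.4877 -0.0636  0.147 ]
225 [178 184 180] [ 0.4876 -0.0609  0.1395] [ 0.4877 -0.0628  0.147 ]
227 [38 38 38] [ 0.4876 -0.0614  0.1446] [ 0.4877 -0.062   0.147 ]
229 [40 40 39] [ 0.4876 -0.0608  0.1452] [ 0.4876 -0.0612  0.147 ]
231 [42 43 41] [ 0.4876 -0.0602  0.1461] [ 0.4876 -0.0604  0.147 ]
saddle 822 [[0.457, -0.0771, 0.061], [0.5085, -0.0708, 0.0674], [0.5192, -0.064, 0.0709]]
boom 11250 [[0.4703, -0.1056, 0.1332], [0.4882, -0.0765, 0.1407], [0.5048, -0.0505, 0.1474]]
((488.291259765625, -80.5777359008789), (26.013147354125977, 39.291324615478516), 1.2697092294692993)
tube pitch [-1.31490514e-04  1.40397220e-01]
```

Aligned within about 1 mm both along and across, and level, so I descend.

arm_command(steps=[{"translation":[0,0,15],"rotation":[0,0,0],"claw":25},{"translation":[0,0,33],"rotation":[0,0,0],"claw":25},{"translation":[0,0,45],"rotation":[0,0,0],"claw":25},{"translation":[0,0,52],"rotation":[0,0,0],"claw":25},{"translation":[0,0,57],"rotation":[0,0,0],"claw":25}])

```text
clock: 6.1
tool_pos: [0.4866, -0.0153, 0.0598]
orientation: [180.0, -0.0, -88.5]
force: [-0.1, -0.8, -3.3]
opening: 0.038
gripper_force: 30.0
```

arm_command(steps=[{"translation":[0,0,5],"rotation":[0,0,0],"claw":25},{"translation":[0,0,9],"rotation":[0,0,0],"claw":25},{"translation":[0,0,13],"rotation":[0,0,0],"claw":25},{"translation":[0,0,16],"rotation":[0,0,0],"claw":25},{"translation":[0,0,17],"rotation":[0,0,0],"claw":25}])

```text
clock: 6.6
tool_pos: [0.4864, -0.0151, 0.0432]
orientation: [180.0, -0.0, -88.5]
force: [0.4, 0.2, -2.9]
opening: 0.038
gripper_force: 30.0
```

arm_command(steps=[{"translation":[0,0,0],"rotation":[0,0,0],"claw":25},{"translation":[0,0,0],"rotation":[0,0,0],"claw":25},{"translation":[0,0,0],"rotation":[0,0,0],"claw":25}])

```text
clock: 6.9
tool_pos: [0.4866, -0.0151, 0.0436]
orientation: [-180.0, 0.0, -88.5]
force: [-1.2, -0.3, -2.3]
opening: 0.038
gripper_force: 30.0
```

arm_command(steps=[{"translation":[0,0,1],"rotation":[0,0,0],"claw":25},{"translation":[0,0,1],"rotation":[0,0,0],"claw":25},{"translation":[0,0,1],"rotation":[0,0,0],"claw":42},{"translation":[0,0,1],"rotation":[0,0,0],"claw":56},{"translation":[0,0,1],"rotation":[0,0,0],"claw":66}])

```text
clock: 7.4
tool_pos: [0.4868, -0.0151, 0.0427]
orientation: [-180.0, 0.0, -88.5]
force: [-0.3, -0.5, 0.0]
opening: 0.053
gripper_force: 0.0
```

arm_command(steps=[{"translation":[0,0,0],"rotation":[0,0,0],"claw":66},{"translation":[0,0,0],"rotation":[0,0,0],"claw":66},{"translation":[0,0,-20],"rotation":[0,0,0],"claw":66},{"translation":[0,0,-60],"rotation":[0,0,0],"claw":66},{"translation":[0,0,-100],"rotation":[0,0,0],"claw":66}])

```text
clock: 7.9
tool_pos: [0.4858, -0.0154, 0.1432]
orientation: [179.9, -0.0, -88.5]
force: [1.0, -0.3, 0.2]
opening: 0.0658
gripper_force: 0.0
```

arm_command(steps=[{"translation":[-60,0,-30],"rotation":[0,0,0],"claw":66},{"translation":[-60,0,-60],"rotation":[0,0,0],"claw":66},{"translation":[-60,0,-60],"rotation":[0,0,0],"claw":66},{"translation":[-60,0,-60],"rotation":[0,0,0],"claw":66},{"translation":[-60,0,-60],"rotation":[0,0,0],"claw":66}])

```text
clock: 8.4
tool_pos: [0.4842, 0.0445, 0.2017]
orientation: [179.9, -0.0, -88.5]
force: [-0.6, -0.7, 0.1]
opening: 0.0662
gripper_force: 0.0
```

Run:
```python
from h import *
np.set_printoptions(precision=4,suppress=True)
o,p,d=grab("wrist"); K,T=cam("wrist",o); np.savez("wrist4.npz",p=p,d=d,K=K,T=T); cv2.imwrite("pics/wrist4.png",p[...,::-1])
print(o["tool_pos"],o["orientation"])
from fine import boom
boom(4,zt=.072,box=(.465,.51,-.12,.15))
C=cloud(K,T,d);x,y,z=np.moveaxis(C,-1,0); V=p.max(2)
m=(d>0)&(abs(x-.487)<.025)&(y>.045)&(y<.15)&(z>.045)&(z<.085); q=C[m]
for lo in np.arange(.045,.15,.004):
    w=m&(y>=lo)&(y<lo+.004)
    if w.sum()>8: print(round(lo,3),w.sum(),np.median(x[w]),np.median(z[w]),(np.percentile(x[w],98)-np.percentile(x[w],2)).round(4),np.median(p[w],axis=0))
for lo in np.arange(-.11,.045,.01):
    w=(d>0)&(abs(x-.487)<.012)&(y>=lo)&(y<lo+.01)&(z>.03); print(round(lo,3),np.median(z[w]).round(4))
```

```text
[0.4842 0.0445 0.2017] [179.9228  -0.0147 -88.4737]
sleeve px [325.8896 146.6661] depth z 0.07106302146205903 rect ray@top ((486.50799560546875, -26.43436050415039), (36.03181457519531, 68.34137725830078), 1.441272497177124)
axis x= [-0.0255  0.4856] yaw 1.462122506735853 y range -0.10616661272772936 0.12038689779058966
0.045 124 0.4837491428888567 0.06506211862892206 0.0248 [225. 230. 227.]
0.049 116 0.4840691557347843 0.06508835955126421 0.0246 [219.  226.5 222.5]
0.053 80 0.4835015232524116 0.06257000073073676 0.0196 [171. 169. 169.]
0.057 97 0.4842722690270001 0.062178104027720615 0.019 [180. 177. 177.]
0.061 91 0.4841840293713226 0.0620030411787596 0.0191 [180. 177. 176.]
0.065 91 0.4832549209750143 0.0620517186158005 0.0191 [180. 177. 177.]
0.069 88 0.48356674150958656 0.062159009186917885 0.0192 [180. 176. 177.]
0.073 90 0.4830265188897509 0.06211763748174748 0.0192 [179. 176. 176.]
0.077 188 0.4828745583232219 0.06320081299839103 0.0262 [46. 45. 46.]
0.081 126 0.4837056333970559 0.06597187623356357 0.0266 [26. 26. 26.]
0.085 123 0.4836156592769902 0.06600985416570426 0.0266 [25. 25. 25.]
0.089 125 0.482548626107556 0.0661022914053111 0.0267 [24. 24. 25.]
0.093 115 0.4834182478237356 0.06590468010164552 0.0268 [24. 24. 25.]
0.097 121 0.483285059806927 0.06602006294102014 0.027 [23. 24. 25.]
0.101 120 0.4822494236599304 0.06605051628474257 0.027 [24. 29. 39.]
0.105 116 0.48310210047654284 0.06621556329252862 0.027 [ 39.  71. 126.]
0.113 19 0.48197371265896916 0.05552537259903029 0.0068 [108.  85.  45.]
0.117 28 0.4823457280924848 0.055208400943664554 0.0069 [122.  92.  44.]
-0.11 0.0654
-0.1 0.0652
-0.09 0.0651
-0.08 0.0651
-0.07 0.0653
-0.06 0.0711
-0.05 0.0711
-0.04 0.0711
-0.03 0.0712
-0.02 0.0712
-0.01 0.0711
-0.0 0.0709
0.01 0.3069
0.02 0.2939
0.03 0.0652
0.04 0.0652
```

View pics/wrist4.png

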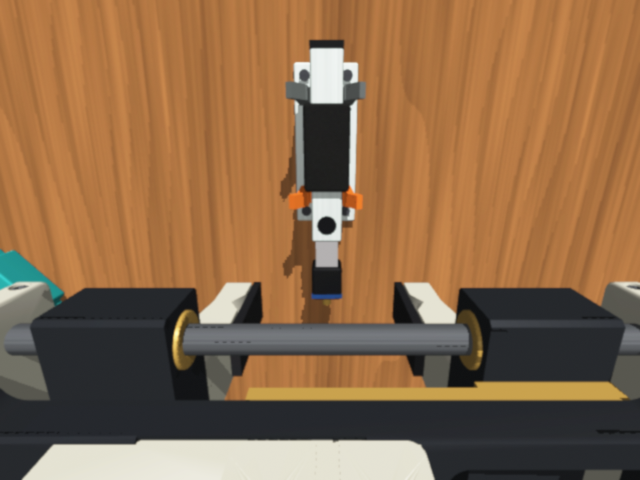

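The boom lies home: sleeve (327,147) between the saddles, top at z 0.071, ring at (327,225) and the grip at (326,280). The slide is about 16 mm out. Next I take the grip at (0.483, 0.094).

```bash
python3 go.py .4832 .0945 .036 -88.5
```

```text
t 8.45 at [0.4842 0.0443 0.2014] [ 1.799e+02 -3.000e-02 -8.849e+01]
shift [-50.3  -0.7 165.4] rot [ 0.02 -0.01  0.  ]
```

arm_command(steps=[{"translation":[-50,0,30],"rotation":[0,0,0],"claw":66},{"translation":[-50,0,75],"rotation":[0,0,0],"claw":66},{"translation":[-50,0,100],"rotation":[0,0,0],"claw":66},{"translation":[-50,0,110],"rotation":[0,0,0],"claw":66},{"translation":[-50,0,110],"rotation":[0,0,0],"claw":66}])

```text
clock: 8.95
tool_pos: [0.4827, 0.0938, 0.0909]
orientation: [179.8, -0.1, -88.5]
force: [0.3, -0.4, 0.0]
opening: 0.0661
gripper_force: 0.0
```

arm_command(steps=[{"translation":[0,0,0],"rotation":[0,0,0],"claw":66},{"translation":[0,0,0],"rotation":[0,0,0],"claw":66}])

```text
clock: 9.15
tool_pos: [0.4846, 0.095, 0.0938]
orientation: [-179.9, 0.1, -88.5]
force: [0.5, -0.0, 0.3]
opening: 0.066
gripper_force: 0.0
```

```bash
python3 go.py .4832 .0945 .036 -88.5
```

```text
t 9.15 at [0.4846 0.095  0.0938] [-1.7987e+02  6.0000e-02 -8.8480e+01]
shift [ 0.5  1.5 57.8] rot [-0.03  0.01  0.  ]
```

arm_command(steps=[{"translation":[0,1,25],"rotation":[0,0,0],"claw":66},{"translation":[0,1,42],"rotation":[0,0,0],"claw":66},{"translation":[0,1,52],"rotation":[0,0,0],"claw":66},{"translation":[0,1,56],"rotation":[0,0,0],"claw":66},{"translation":[0,1,56],"rotation":[0,0,0],"claw":66}])

```text
clock: 9.65
tool_pos: [0.4828, 0.0948, 0.0367]
orientation: [-180.0, 0.0, -88.5]
force: [0.2, 0.6, -0.8]
opening: 0.066
gripper_force: 0.0
```

arm_command(steps=[{"translation":[0,0,0],"rotation":[0,0,0],"claw":66},{"translation":[0,0,0],"rotation":[0,0,0],"claw":66}])

```text
clock: 9.85
tool_pos: [0.4831, 0.0951, 0.0372]
orientation: [-179.9, 0.0, -88.5]
force: [0.2, -0.5, -0.2]
opening: 0.0662
gripper_force: 0.0
```

arm_command(steps=[{"translation":[0,0,0],"rotation":[0,0,0],"claw":45},{"translation":[0,0,0],"rotation":[0,0,0],"claw":36},{"translation":[0,0,0],"rotation":[0,0,0],"claw":15},{"translation":[0,0,0],"rotation":[0,0,0],"claw":15},{"translation":[0,0,0],"rotation":[0,0,0],"claw":15}])

```text
clock: 10.35
tool_pos: [0.4826, 0.0948, 0.0364]
orientation: [-180.0, -0.0, -88.5]
force: [0.2, -0.2, 0.3]
opening: 0.0313
gripper_force: 0.0
```

arm_command(steps=[{"translation":[-5,0,0],"rotation":[0,0,0],"claw":15},{"translation":[-14,0,0],"rotation":[0,0,0],"claw":15},{"translation":[-23,0,0],"rotation":[0,0,0],"claw":15},{"translation":[-32,0,0],"rotation":[0,0,0],"claw":15},{"translation":[-40,0,0],"rotation":[0,0,0],"claw":15}])

```text
clock: 10.85
tool_pos: [0.4809, 0.1342, 0.0362]
orientation: [179.9, -0.1, -88.5]
force: [2.6, -6.1, 0.1]
opening: 0.0278
gripper_force: 30.0
```

arm_command(steps=[{"translation":[-6,0,0],"rotation":[0,0,0],"claw":15},{"translation":[-12,0,0],"rotation":[0,0,0],"claw":15},{"translation":[-17,0,0],"rotation":[0,0,0],"claw":15},{"translation":[-21,0,0],"rotation":[0,0,0],"claw":15},{"translation":[-24,0,0],"rotation":[0,0,0],"claw":15}])

```text
clock: 11.35
tool_pos: [0.4801, 0.158, 0.0361]
orientation: [179.9, -0.1, -88.5]
force: [1.6, -6.5, 0.2]
opening: 0.028
gripper_force: 30.0
```

arm_command(steps=[{"translation":[-1,0,0],"rotation":[0,0,0],"claw":15},{"translation":[-2,0,0],"rotation":[0,0,0],"claw":15},{"translation":[-3,0,0],"rotation":[0,0,0],"claw":15},{"translation":[-4,0,0],"rotation":[0,0,0],"claw":15},{"translation":[-5,0,0],"rotation":[0,0,0],"claw":15}])

```text
clock: 11.85
tool_pos: [0.4798, 0.1626, 0.036]
orientation: [179.9, -0.1, -88.5]
force: [2.9, -11.2, 0.1]
opening: 0.0278
gripper_force: 30.0
```

arm_command(steps=[{"translation":[-1,0,0],"rotation":[0,0,0],"claw":15},{"translation":[-1,0,0],"rotation":[0,0,0],"claw":15},{"translation":[-2,0,0],"rotation":[0,0,0],"claw":15},{"translation":[-2,0,0],"rotation":[0,0,0],"claw":15}])

```text
clock: 12.25
tool_pos: [0.4792, 0.1627, 0.0357]
orientation: [179.8, -0.3, -88.4]
force: [5.8, -16.6, -0.5]
opening: 0.0279
gripper_force: 30.0
```

Run:
```python
from h import *
np.set_printoptions(precision=4,suppress=True)
for n in("wrist","scene","side"):
    o,p,d=grab(n); K,T=cam(n,o); C=cloud(K,T,d);x,y,z=np.moveaxis(C,-1,0)
    np.savez(f"{n}5.npz",p=p,d=d,K=K,T=T)
    h=cv2.cvtColor(p,cv2.COLOR_RGB2HSV).astype(int); m=(d>0)&((h[...,0]<6)|(h[...,0]>172))&(h[...,1]>150)&(h[...,2]>80)&(abs(x-.485)<.03)&(y>0)&(y<.09)&(z>.05)
    print(n,m.sum(),np.median(C[m],0) if m.any() else "")
print(o["tool_pos"],o["force"])
from fine import boom
boom(5,zt=.072,box=(.465,.51,-.12,.15))
```

```text
wrist 682 [0.483  0.0449 0.0696]
scene 12 [0.4864 0.0436 0.0711]
side 21 [0.4823 0.0391 0.0681]
[0.4793 0.1626 0.0357] [  5.1927 -16.4351  -1.4039]Traceback (most recent call last):
  File "<stdin>", line 10, in <module>
  File "fine.py", line 7, in boom
    k,l,s,c=cv2.connectedComponentsWithStats(m); i=1+np.argmax(s[1:,4]); q=C[l==i]
                                                     ~~~~~~~~~^^^^^^^^^
    return _wrapfunc(a, 'argmax', axis=axis, out=out, **kwds)
    return bound(*args, **kwds)
ValueError: attempt to get argmax of an empty sequence
```

The button is out: 682 red pixels at z 0.070. I'll ease back to centre the sleeve, then let go.

arm_command(steps=[{"translation":[2,0,0],"rotation":[0,0,0],"claw":15},{"translation":[4,0,0],"rotation":[0,0,0],"claw":15},{"translation":[5,0,0],"rotation":[0,0,0],"claw":15},{"translation":[5,0,0],"rotation":[0,0,0],"claw":15},{"translation":[5,0,0],"rotation":[0,0,0],"claw":15}])

```text
clock: 12.9
tool_pos: [0.4809, 0.1613, 0.0365]
orientation: [-180.0, 0.0, -88.4]
force: [-0.7, 0.1, -0.5]
opening: 0.0278
gripper_force: 30.0
```

arm_command(steps=[{"translation":[0,0,0],"rotation":[0,0,0],"claw":30},{"translation":[0,0,0],"rotation":[0,0,0],"claw":45},{"translation":[0,0,0],"rotation":[0,0,0],"claw":64},{"translation":[0,0,0],"rotation":[0,0,0],"claw":64},{"translation":[0,0,0],"rotation":[0,0,0],"claw":64}])

```text
clock: 13.4
tool_pos: [0.4808, 0.1608, 0.0365]
orientation: [-180.0, 0.0, -88.5]
force: [-0.4, 0.4, 0.2]
opening: 0.0564
gripper_force: 0.0
```

arm_command(steps=[{"translation":[0,0,-10],"rotation":[0,0,0],"claw":64},{"translation":[0,0,-40],"rotation":[0,0,0],"claw":64},{"translation":[0,0,-90],"rotation":[0,0,0],"claw":64},{"translation":[0,0,-135],"rotation":[0,0,0],"claw":64},{"translation":[0,0,-160],"rotation":[0,0,0],"claw":64}])

```text
clock: 13.9
tool_pos: [0.482, 0.1613, 0.2014]
orientation: [-179.7, 0.2, -88.4]
force: [0.9, -0.5, -1.3]
opening: 0.064
gripper_force: 0.0
```

arm_command(steps=[{"translation":[0,0,0],"rotation":[0,0,0],"claw":64},{"translation":[0,0,0],"rotation":[0,0,0],"claw":64},{"translation":[0,0,0],"rotation":[0,0,0],"claw":64}])

```text
clock: 14.2
tool_pos: [0.4801, 0.1604, 0.1958]
orientation: [179.9, -0.0, -88.5]
force: [0.3, 0.1, -0.6]
opening: 0.064
gripper_force: 0.0
```

Run:
```python
from h import *
np.set_printoptions(precision=4,suppress=True)
o,p,d=grab("wrist"); K,T=cam("wrist",o); np.savez("wrist6.npz",p=p,d=d,K=K,T=T); cv2.imwrite("pics/wrist6.png",p[...,::-1])
C=cloud(K,T,d);x,y,z=np.moveaxis(C,-1,0)
print(o["tool_pos"],o["force"],o["clock"])
h=cv2.cvtColor(p,cv2.COLOR_RGB2HSV).astype(int); m=(d>0)&((h[...,0]<6)|(h[...,0]>172))&(h[...,1]>150)&(h[...,2]>80)&(abs(x-.485)<.03)&(y>0)&(y<.09)&(z>.05)
print("button",m.sum(),C[m].mean(0),C[m].max(0)[2])
from fine import boom
boom(6,zt=.072,box=(.465,.51,-.14,.0))
for lo in np.arange(-.11,.22,.015):
    w=(d>0)&(abs(x-.485)<.012)&(y>=lo)&(y<lo+.01)&(z>.03)&(z<.1)
    if w.any(): print(round(lo,3),np.median(z[w]).round(4))
```

```text
[0.4801 0.1604 0.1958] [ 0.3283  0.1443 -0.5665] 14.2
button 245 [0.4842 0.0404 0.0693] 0.07200623487250246
sleeve px [324.5534   9.4226] depth z 0.07108164210311774 rect ray@top ((486.19891357421875, -5.588464736938477), (35.662418365478516, 12.32030200958252), 1.5011321306228638)
axis x= [-0.0287  0.4851] yaw 1.641363268743618 y range -0.013039677887503806 -1.3505877701158742e-05
-0.02 0.0709
-0.005 0.0712
0.01 0.0654
0.025 0.0652
0.04 0.0656
0.055 0.0622
0.07 0.0621
0.085 0.0622
0.1 0.0621
0.115 0.0622
0.13 0.0621
0.145 0.0661
0.16 0.066
0.175 0.0557
```

View pics/wrist6.png

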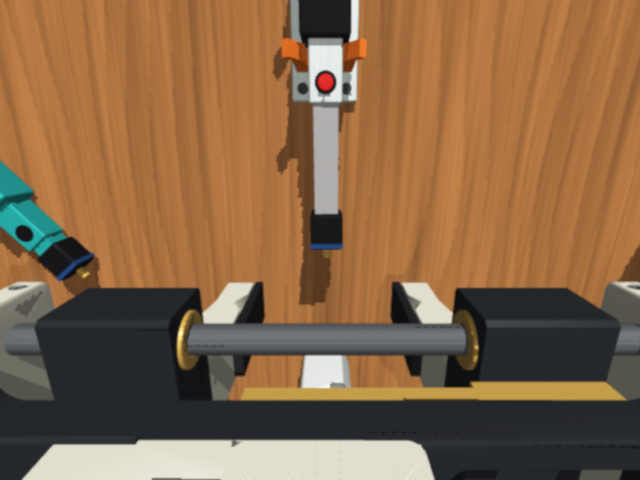

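The red button stands out at (325,82). The boom lies level in the saddles about 2 mm from centre, with the grip at (326,230), and the gripper is clear. Handing in.

```bash
python3 -c "
from plant import ctrl
print(ctrl.close_job())"
```

```text
the job is handed in; nothing more can be done
None
```

I laid the boom in the rest, pulled it out until the red lock button clicked, and let go of it. My last wrist picture shows it locked and level, about 2 mm from centre along the rest. I never went near the bottles, and handed in at about 14 s; the hand-in returned no verdict.

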